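# Count to the third gap of the spice rack and push the tin in

### The arm

A 6-joint arm with a two-finger parallel gripper is mounted at the origin on the work surface. World frame = base frame: x ahead of the robot, y to its left, z up, the work surface at z = 0. Lengths are in mm, angles in degrees, forces in N, time in s.
With the tool pointing down it reaches from about 325 to 900 mm from the base axis. Payload 6.1 kg.
Tool frame: the origin (TCP) lies midway between the tips of the shut fingers; the grasp point (between the pads) lies 19 mm behind it; z points along the fingers, y is the line along which they close (so a half turn about z gives the same grasp; the last joint's range is limited). The gripper opens to 87 mm and grips with 3 to 60 N. Pads are 19 mm wide; open, the fingers measure 117 mm over their backs; the gripper's body (75 mm by 190 mm) begins 51 mm behind the grasp point.
Start: joints at [67.661, 12.628, 87.462, -0, 79.91, -7.225], TCP at [162.968, 603.371, 222.538] pointing down, gripper open.
Joint ranges: [-170.65, 170.65], [-52.31, 119.04], [5.05, 147.46], [-71.25, 251.25], [11.57, 151.72], [-153.62, 153.62]. Speed limits (degrees/s): [147.25, 147.25, 172.46, 180, 180, 180].

### API

Orientations are given as [roll, pitch, yaw] about the fixed x, y, z axes, in that order (R = Rz(yaw) Ry(pitch) Rx(roll)).
In Python, from bench import status, imaging, r gives the robot as it stands.
- The arm moves only by the tool move_arm, never from a script. Its argument "increments" is a list of rows, each a list of 6 numbers: the shift along the world's x, y, z in m, then the turn, a rotation vector about the world's x, y, z in rad. In form: [[dx, dy, dz, rx, ry, rz], ...]. A call has 1 to 10 rows; each row is the pose to reach, as a shift and turn from the pose commanded when the call began; what a row does not reach only later rows make up. A row lasts 1/8 s, in which the tool goes at most 62.5 mm and 10.7 degrees, less where a joint would pass 70% of its speed; a pose out of reach is approached as far as the arm can. A call with a gripper value outside its range is refused whole. "gripper" is the finger opening in m, from 0 to 0.087, set as the call begins (left out, the last holds). The fingers move at their own pace and stop on an object; "newtons" is the grip in N (left out, the last holds). Time passes only in rows, so rows that repeat a pose let the fingers close. It gives the time, the measured TCP pose, the force, the opening and the grip force at its end, in the units of the state.
- status.get_state(): the state, without advancing time (a new reading comes with each control period).
- imaging.capture(name): name is "scene" or "top"; returns the picture (420x560x3 uint8, blue, green, red); there is no depth.
- imaging.get_calibration(name): a dict with "fx", "fy", "cx", "cy" (pixels), "dist" ([k1, k2, p1, p2, k3] as OpenCV has them; the pictures are not rectified), "world_to_cam" (4x4, takes a point from world to camera coordinates). Camera axes: x right, y up, looking along -z (the intrinsics and any distortion apply to the point x, -y, -z); pixel columns grow to the right and rows downward; lengths in mm; the calibration is good to about 2 mm. A picture is of the moment at which its call begins. get_calibration takes no time and is no camera call.
- r.sign_off(): hands the job in; it is judged then, once.
The state is a dict: "t": time; "joints": joint angles; "qd": joint speeds; "joint_efforts": joint torques, N m; "eef_pos": TCP position; "tcp_rot": TCP orientation; "force": force on the tool from outside, world axes, zero at the start; "torque": the same for the moment, N m; "gripper_width": finger opening in mm; "grasp_force": force on a finger pad.
Only numpy, scipy, OpenCV 4.12 (cv2) and the standard library are available. Lean on these libraries where they do the work, as an engineer would, in place of code of your own. Each camera call takes 0.05 s, during which the arm holds its last target. There are 200 camera calls.

### The job

Count the gaps of the spice rack by feel: from the end with the red post, run a fingertip along the top so that it bends over the first and then the second orange tab, away from the red post, and stop there, over the third gap, with no other tab bent. Then push the steel spice tin along the counter into that third gap, right back to the rear wall, gently and without gripping, lifting or tipping it. Leave everything else where it is.

Things in the scene. Friction and masses are not known exactly. Their poses are not given: they have to be found in the camera images.
- rack: pale wooden spice rack fixed to the counter, open to the robot, no floor: six gaps in a row along its y, 58 mm wide, between upright walls 4 mm thick, 58 mm high, x = -30 to 30 mm. Gap centres at y = 155, 93, 31, -31, -93, -155 mm; inner walls at y = 124, 62, 0, -62, -124. Origin: middle of its underside; x points to its rear, away from the robot. A rear wall fills x = 26 to 30 mm
- tab_row (a point): middle of the line of tab hinges, on top of the rack's middle wall (rack x = 17, y = 0, z = 58 mm; axes as the rack's). On each of the five inner walls stands an orange springy tab: 22 mm wide along x, 3 mm thick, 28 mm high (tip at z = 86 mm), leaning only along y. A steel rail 8 mm thick runs along the rear wall's top, its top at z = 59 mm
- red_post: red post with a ball top, 24 mm across, 80 mm tall, fixed at one end of the rack (rack y = +199 or -199 mm, rack x = 0): gaps and tabs are counted from this end. Origin: middle of its foot
- white_post: the same post in white at the rack's other end. Origin: middle of its foot
- tin: the round steel spice tin with a black twist cap, 44 mm across and 56 mm tall (cap 41 mm across, the top 10 mm), 0.1 to 0.2 kg, standing loose on the counter in front of the rack. Origin: middle of its underside, z up
- tin_mid (a point): centre of the steel spice tin, half-way up (28 mm above its underside). Against the rear wall it lies at rack x = 4 mm
- tab_a (a joint): hinge of the first orange springy index tab from the rack's +y end, on the wall at rack y = 124 mm. 0 = upright; positive leans its tip towards rack -y, negative towards rack +y; it goes to 1.3 rad each way, springs back by itself (0.02 N m per rad). A clear bend is 0.35 rad or more
- tab_b (a joint): hinge of the second orange springy index tab from the rack's +y end, on the wall at rack y = 62 mm. 0 = upright; positive leans its tip towards rack -y, negative towards rack +y; it goes to 1.3 rad each way, springs back by itself (0.02 N m per rad). A clear bend is 0.35 rad or more
- tab_c (a joint): hinge of the third (middle) orange springy index tab from the rack's +y end, on the wall at rack y = 0 mm. 0 = upright; positive leans its tip towards rack -y, negative towards rack +y; it goes to 1.3 rad each way, springs back by itself (0.02 N m per rad). A clear bend is 0.35 rad or more
- tab_d (a joint): hinge of the fourth orange springy index tab from the rack's +y end, on the wall at rack y = -62 mm. 0 = upright; positive leans its tip towards rack -y, negative towards rack +y; it goes to 1.3 rad each way, springs back by itself (0.02 N m per rad). A clear bend is 0.35 rad or more
- tab_e (a joint): hinge of the fifth orange springy index tab from the rack's +y end, on the wall at rack y = -124 mm. 0 = upright; positive leans its tip towards rack -y, negative towards rack +y; it goes to 1.3 rad each way, springs back by itself (0.02 N m per rad). A clear bend is 0.35 rad or more
- jar_green: green glass jar with wooden lid, 42 mm across, 52 mm tall, standing in the first, fifth or sixth gap from the rack's +y end; leave it alone. Origin: middle of its underside
- jar_amber: amber glass jar with brass lid, 42 mm across, 52 mm tall, standing in the first, fifth or sixth gap from the rack's +y end; leave it alone. Origin: middle of its underside
- jar_blue: blue ceramic jar with cork lid, 42 mm across, 52 mm tall, standing in the first, fifth or sixth gap from the rack's +y end; leave it alone. Origin: middle of its underside
- griddle: dark ribbed griddle plate 290 x 200 x 21 mm, lying to the left (+y); leave it alone. Origin: middle of its underside
- egg_cup: white porcelain egg cup 48 mm across, 60 mm tall, standing to the left of the tin; leave it alone. Origin: middle of its underside
- spatula: red silicone spatula 250 mm long, 55 mm wide, 12 mm high, lying along x to the right (-y); leave it alone. Origin: on its underside, near its middle
- tongs: steel tongs 270 mm long, 75 mm wide, 14 mm high, lying along x to the right of the spatula; leave them alone. Origin: on the counter, near their middle
Things that resemble listed ones, but are neither listed nor needed, are in the scene too. Leave any pink look-alike of the red_post alone. What is shaped like the tin but pink is not meant.

How it is judged:
By the outcome, as a careful person would: the job done as asked, in the order asked, and still so for the second after the job is handed in, with the robot touching nothing.
It also fails if it takes over 64 s, if anything falls off the work surface, if the arm or the gripper's body presses on something with over 40 N, if the wrist force passes 120 N, or if a joint passes its speed limit or range.

## Working session

There is one attempt and no reset: what is moved stays moved. The work goes in short steps, Python scripts to look and compute and a tool call to move; the robot and the scene stay as the last step left them, time stands still between calls to the robot, and variables do not carry over. Pictures are saved under pics/ and viewed, at most 12 in all, crops included, and the job is handed in when it is done.

Besides the shell and the picture viewer there is one more tool, called after "Emit:" as name(argument=value, ...) on one line, values as JSON. move_arm: Moves the arm, as the interface text tells. Its arguments: {"type":"object","properties":{"increments":{"type":"array","items":{"type":"array","items":{"type":"number"}}},"gripper":{"type":"number"},"newtons":{"type":"number"}},"required":["increments"]}

```bash
mkdir -p pics; python3 - <<'E'
from bench import status, imaging, r
import cv2
for n in("scene","top"):
    im=imaging.capture(n); cv2.imwrite(f"pics/{n}0.png",im)
    c=imaging.get_calibration(n); print(n,c)
print(status.get_state())
E
```

```text
scene {'fx': 394.18230540014366, 'fy': 394.18230540014366, 'cx': 281.83637163295003, 'cy': 206.2521451943255, 'dist': array([0.02123727, 0.        , 0.        , 0.        , 0.        ]), 'world_to_cam': array([[ 6.92896234e-01,  7.21004215e-01,  6.90877828e-03,
        -3.83432827e+02],
       [-3.94844207e-01,  3.71399195e-01,  8.40333678e-01,
         1.47659817e+02],
       [ 6.03318209e-01, -5.84991931e-01,  5.42025441e-01,
        -1.40842606e+03],
       [ 0.00000000e+00,  0.00000000e+00,  0.00000000e+00,
         1.00000000e+00]])}
top {'fx': 398.9100075228154, 'fy': 398.9100075228154, 'cx': 273.2433036511764, 'cy': 213.36975044997354, 'dist': array([-0.03629401,  0.        ,  0.        ,  0.        ,  0.        ]), 'world_to_cam': array([[-1.89823361e-02, -9.99811131e-01, -4.16807333e-03,
         3.13686533e+01],
       [ 9.79181061e-01, -1.94330004e-02,  2.02056448e-01,
        -5.64692654e+02],
       [-2.02099284e-01, -2.45795065e-04,  9.79365008e-01,
        -1.04958607e+03],
       [ 0.00000000e+00,  0.00000000e+00,  0.00000000e+00,
         1.00000000e+00]])}
{'t': 0.1, 'joints': array([ 6.76587856e+01,  1.26716276e+01,  8.75182359e+01, -1.01938915e-03,
        7.99096529e+01, -7.22570972e+00]), 'qd': array([ 0.02733829, -0.10771146, -0.00079389, -0.07126629,  0.11139366,
       -0.04596722]), 'joint_efforts': array([ 5.91047556e-04, -4.95940125e+01, -3.88522375e+01,  7.02345022e-02,
        5.15294960e-02, -1.78552938e-05]), 'eef_pos': array([162.78541235, 602.8601854 , 221.54585885]), 'tcp_rot': array([-1.79901148e+02, -1.15216674e-02,  1.64884665e+02]), 'force': array([-0.42451693, -0.82587484,  0.06780596]), 'torque': array([ 0.0179401 ,  0.04948465, -0.02357184]), 'grasp_force': 0.0, 'gripper_width': 87.25039463070101}
```

View pics/scene0.png

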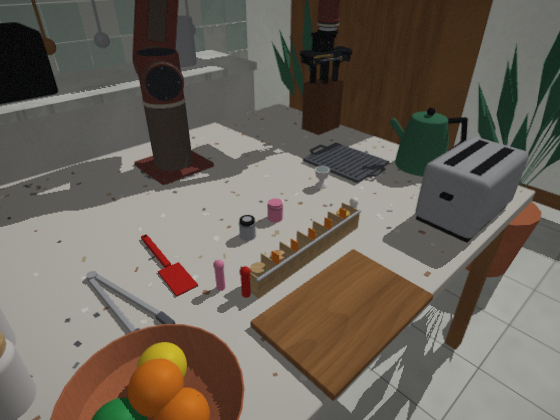

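View pics/top0.png

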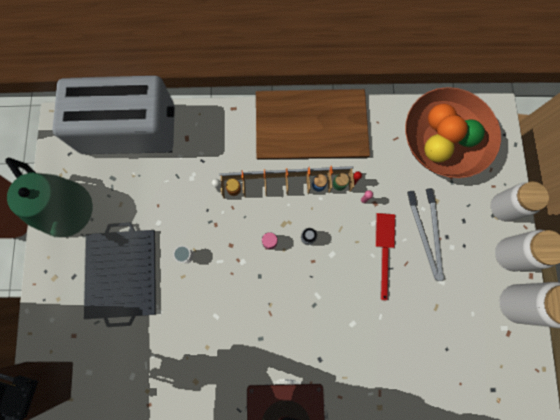

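The top view shows the red post at px (357,176), the white one at (217,184), the tin at (309,236), the pink tin at (270,241) and the pink post at (368,197). Red is therefore on the rack's -y end, so tabs e then d must be bent and the target gap is at rack y = -31.

```bash
cat > h.py <<'E'
import numpy as np, cv2
from bench import status, imaging, r
def ray(n,uv):
    c=imaging.get_calibration(n);K=np.array([[c['fx'],0,c['cx']],[0,c['fy'],c['cy']],[0,0,1]])
    p=cv2.undistortPoints(np.array([[uv]],float),K,np.array(c['dist']))[0,0]
    T=c['world_to_cam'];R=T[:3,:3]
    return -R.T@T[:3,3], R.T@np.array([p[0],-p[1],-1.])
def onz(n,uv,z):
    o,d=ray(n,uv);return o+d*(z-o[2])/d[2]
def tri(a,b):
    (o1,d1),(o2,d2)=ray('top',a),ray('scene',b)
    s=np.linalg.lstsq(np.c_[d1,-d2],o2-o1,rcond=None)[0];p,q=o1+s[0]*d1,o2+s[1]*d2
    return (p+q)/2,np.linalg.norm(p-q)
def blobs(im,lo,hi,box,amin=6):
    h=cv2.cvtColor(im,cv2.COLOR_BGR2HSV);m=cv2.inRange(h,lo,hi);x0,y0,x1,y1=box
    k=np.zeros_like(m);k[y0:y1,x0:x1]=m[y0:y1,x0:x1]
    n,l,s,c=cv2.connectedComponentsWithStats(k)
    return [(c[i].round(1).tolist(),s[i].tolist()) for i in range(1,n) if s[i,4]>=amin]
E
python3 - <<'E'
from h import *
t=cv2.imread('pics/top0.png');s=cv2.imread('pics/scene0.png')
for nm,im,box in(('top',t,(205,155,385,215)),('scene',s,(210,190,370,300))):
    print(nm,'orange',*blobs(im,(7,190,120),(17,255,255),box,3),sep='\n ')
    print(nm,'red',*blobs(im,(0,200,80),(4,255,255),box),*blobs(im,(176,190,80),(180,255,255),box),sep='\n ')
    print(nm,'white',*blobs(im,(0,0,190),(180,40,255),(205,175,225,195) if nm=='top' else (340,190,365,220)),sep='\n ')
a=cv2.resize(t[155:260,205:385],None,fx=4.4,fy=4.4,interpolation=cv2.INTER_CUBIC)
b=cv2.resize(s[185:305,205:375],None,fx=4.6,fy=4.6,interpolation=cv2.INTER_CUBIC)
cv2.imwrite('pics/tc.png',a);cv2.imwrite('pics/sc.png',b)
E
```

```text
top
 orange
 ([330.8, 170.9], [330, 169, 3, 5, 11])
 ([308.6, 172.0], [308, 170, 2, 5, 8])
 ([287.0, 173.0], [287, 172, 1, 3, 3])
 ([241.8, 175.6], [241, 174, 2, 4, 5])
top
 red
 ([356.8, 175.4], [354, 172, 7, 8, 39])
 ([380.5, 214.0], [377, 214, 8, 1, 8])
top
 white
 ([213.1, 181.8], [211, 179, 5, 7, 25])
scene
 orange
 ([343.0, 209.2], [341, 208, 5, 3, 5])
 ([273.5, 252.0], [272, 251, 4, 3, 4])
scene
 red
 ([245.2, 280.8], [241, 267, 9, 30, 201])
scene
 white
```

View pics/tc.png

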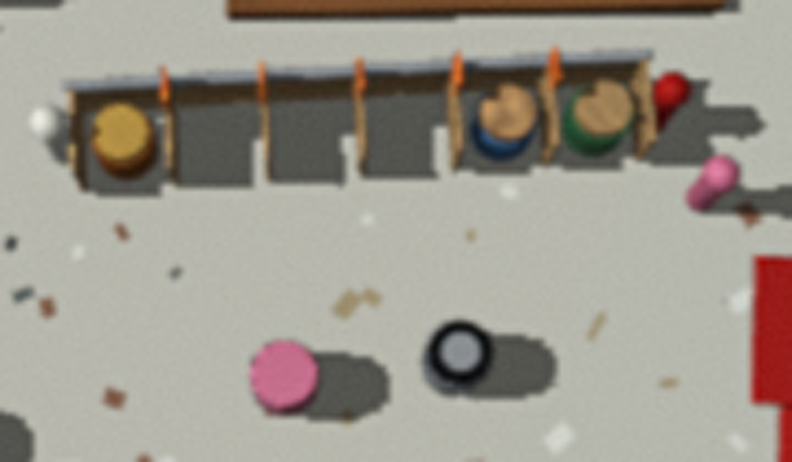

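View pics/sc.png

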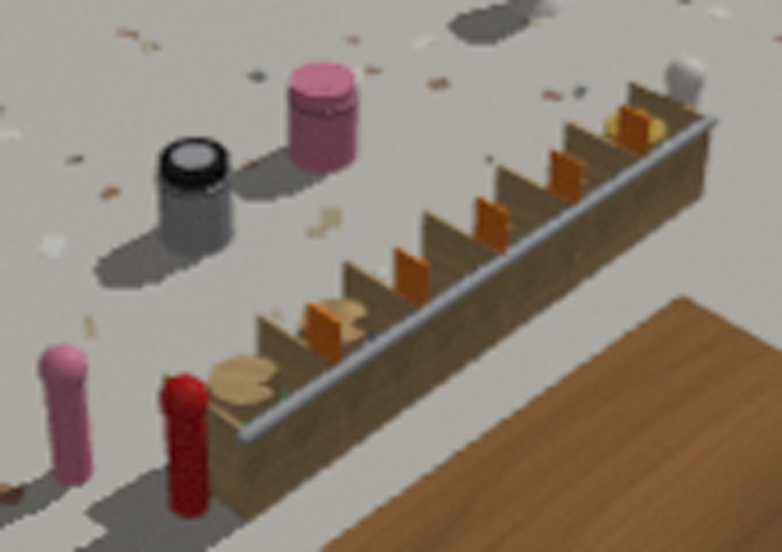

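```bash
python3 - <<'E'
from h import *
np.set_printoptions(precision=1,suppress=True)
T=lambda u,v:((u+.5)/4.4-.5+205,(v+.5)/4.4-.5+155)
S=lambda u,v:((u+.5)/4.6-.5+205,(v+.5)/4.6-.5+185)
rd=tri(T(672,90),S(186,394));wh=tri(T(45,122),S(686,75));print('balls',rd,wh)
a,b=onz('top',T(672,90),68),onz('top',T(45,122),68)
print('z68 red/white',a,b,np.linalg.norm(a-b))
yy=(b-a)/np.linalg.norm(b-a);print('yaw',np.degrees(np.arctan2(-yy[0],yy[1])), 'mid',(a+b)/2)
for n,u,v,p,q in(('e',555,48,307,306),('d',457,54,397,250),('c',360,60,479,199),('b',262,64,553,151),('a',164,68,621,107)):
    print(n,onz('top',T(u,v),86),tri(T(u,v+0),S((p+p+32)/2+14 if 0 else p+30,q+18)))
print('tin top',onz('top',T(459,352),56),onz('scene',S(194,158),56),tri(T(459,352),S(194,158)))
print('rail ends',onz('top',T(66,86),59),onz('top',T(652,54),59))
print('pink post',onz('top',T(720,172),68),'pinktin',onz('top',T(286,372),56))
E
```

```text
balls (array([ 666.8, -217.5,   71.5]), np.float64(1.201320885100007)) (array([652.9, 180.4,  69.4]), np.float64(4.392913185743634))
z68 red/white [ 668.2 -217.8   68. ] [655.  182.2  68. ] 400.1600253755823
yaw 1.8916047961141802 mid [661.6 -17.8  68. ]
e [ 691.7 -141.7   86. ] (array([ 690.9, -142.9,   85.4]), np.float64(3.029651434027695))
d [688.9 -79.7  86. ] (array([688.9, -80.5,  84.2]), np.float64(1.694027051289708))
c [686.2 -18.5  86. ] (array([687. , -18.7,  83.1]), np.float64(0.287649825634092))
b [684.8  43.2  86. ] (array([685.4,  42.9,  83.1]), np.float64(1.0368991473077482))
a [683.4 104.9  86. ] (array([683.7, 104.3,  82.8]), np.float64(2.182569819908811))
tin top [504.  -76.6  56. ] [502.9 -78.9  56. ] (array([503.3, -77.6,  55.7]), np.float64(2.450654845345786))
rail ends [681.4 170.2  59. ] [ 695.4 -208.4   59. ]
pink post [ 613.7 -244.8   68. ] pinktin [493.5  31.7  56. ]
```

The measurements agree: balls 400 mm apart (398 expected), tab pitch 62 mm, tin top at 56 mm. The rack origin is about (660,-18) with yaw 1.9°, and the tin is at (503.5,-77.5). I'll move the shut fingers above gap 6, with tool y along rack x.

Emit:
move_arm(increments=[[0.03,-0.045,0,0,0,-0.08],[0.06,-0.09,0,0,0,-0.16],[0.09,-0.135,0,0,0,-0.24],[0.12,-0.18,0,0,0,-0.32],[0.15,-0.225,0,0,0,-0.4],[0.18,-0.27,0,0,0,-0.48],[0.21,-0.315,0,0,0,-0.56],[0.24,-0.36,0,0,0,-0.64],[0.27,-0.405,0,0,0,-0.72],[0.3,-0.45,0,0,0,-0.8]], gripper=0)

```text
t: 1.35
eef_pos: [463.5, 151.7, 222.3]
tcp_rot: [-180.0, -0.0, 118.9]
force: [0.9, 0.5, -0.4]
gripper_width: 1.8
grasp_force: 0.0
```

Emit:
move_arm(increments=[[0.03,-0.045,0,0,0,-0.08],[0.06,-0.09,0,0,0,-0.16],[0.09,-0.135,0,0,0,-0.24],[0.12,-0.18,0,0,0,-0.32],[0.15,-0.225,0,0,0,-0.4],[0.18,-0.27,-0.02,0,0,-0.474],[0.21,-0.315,-0.04,0,0,-0.474],[0.219,-0.328,-0.06,0,0,-0.474],[0.219,-0.328,-0.08,0,0,-0.474],[0.219,-0.328,-0.08,0,0,-0.474]])

```text
t: 2.6
eef_pos: [679.8, -173.1, 139.3]
tcp_rot: [-179.7, -0.1, 91.9]
force: [0.5, 1.1, 0.2]
gripper_width: 0.5
grasp_force: 0.0
```

```bash
python3 - <<'E'
from h import *
s=status.get_state();print(s['t'],s['eef_pos'],s['tcp_rot'],s['joints'],s['force'])
for n,b in(('top',(195,145,385,265)),('scene',(205,145,375,305))):
    im=imaging.capture(n);x0,y0,x1,y1=b;cv2.imwrite(f'pics/{n}1.png',cv2.resize(im[y0:y1,x0:x1],None,fx=3.7,fy=3.7,interpolation=2))
a=cv2.imread('pics/top1.png');c=cv2.imread('pics/scene1.png');print(a.shape,c.shape)
E
```

```text
2.6 [ 679.8383964  -173.12753491  139.34299192] [-1.79699091e+02 -1.43371298e-01  9.19164526e+01] [-2.07282568e+01  2.67475586e+01  7.87299319e+01  1.70551229e-02
  7.48554220e+01 -2.26495895e+01] [0.52691704 1.14897476 0.2268381 ]
(444, 703, 3) (592, 629, 3)
```

View pics/scene1.png

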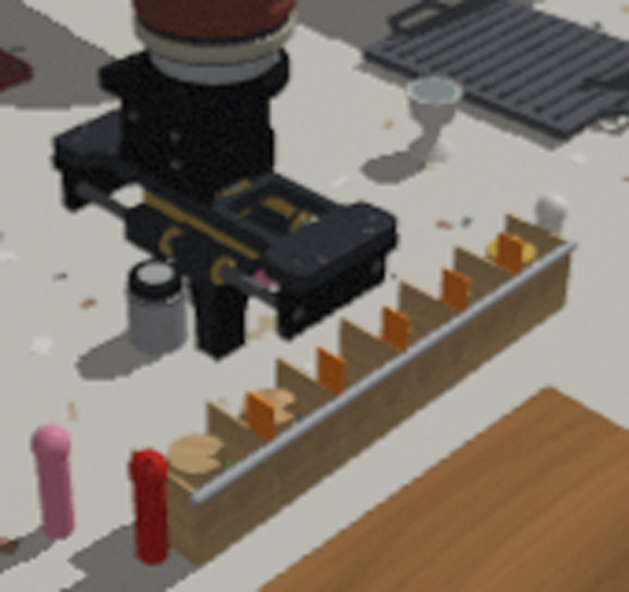

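The hand is clear of the tin, posts and rack, with the fingertip above gap 6 and its tip at px (222,350). Next I descend to a tip height of about 77 mm.

Emit:
move_arm(increments=[[0,0,-0.02,0,0,0],[0,0,-0.04,0,0,0],[0,0,-0.055,0,0,0],[0,0,-0.065,0,0,0],[0,0,-0.065,0,0,0]])

```text
t: 3.32
eef_pos: [681.2, -174.4, 76.0]
tcp_rot: [-179.9, -0.1, 91.9]
force: [-0.4, 0.4, 0.7]
gripper_width: 0.2
grasp_force: 0.0
```

Emit:
move_arm(increments=[[0,0.008,0,0,0,0],[-0.001,0.016,0,0,0,0],[-0.001,0.024,0,0,0,0],[-0.001,0.032,0,0,0,0],[-0.001,0.04,0,0,0,0],[-0.002,0.048,0,0,0,0],[-0.002,0.056,0,0,0,0],[-0.002,0.064,0,0,0,0],[-0.002,0.072,0,0,0,0],[-0.003,0.08,0,0,0,0]])

```text
t: 4.58
eef_pos: [678.9, -94.0, 77.4]
tcp_rot: [-180.0, -0.0, 91.9]
force: [-0.6, -0.3, 0.2]
gripper_width: 0.4
grasp_force: 0.0
```

Emit:
move_arm(increments=[[0,0.007,0,0,0,0],[0,0.014,0,0,0,0],[0,0.021,0,0,0,0],[0,0.028,0,0,0,0],[0,0.028,0,0,0,0]])

```text
t: 5.2
eef_pos: [679.1, -65.8, 77.8]
tcp_rot: [180.0, -0.0, 91.9]
force: [-1.4, 1.1, 2.6]
gripper_width: 0.4
grasp_force: 1.1
```

```bash
python3 - <<'E'
from h import *
im=imaging.capture('scene');print(status.get_state()['eef_pos'])
cv2.imwrite('pics/s2.png',cv2.resize(im[145:305,205:375],None,fx=3.7,fy=3.7,interpolation=2))
E
```

```text
[679.14803032 -65.99739519  77.84705324]
```

View pics/s2.png

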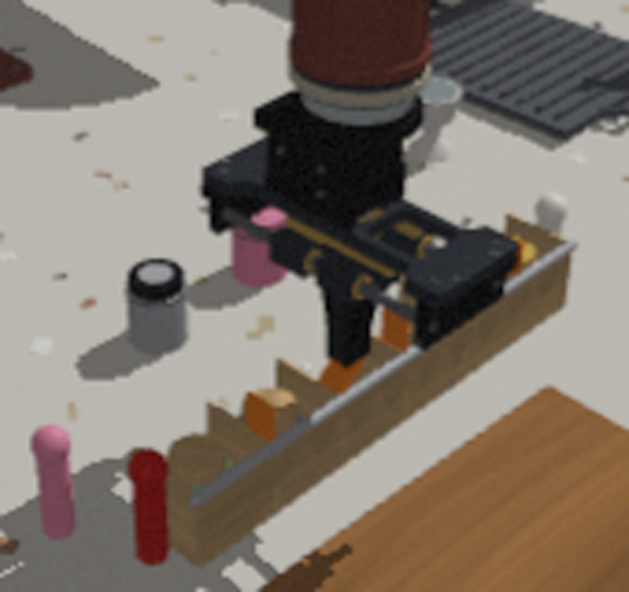

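Tab e is upright again at px (262,415), and tab d is bent beneath the fingertip at (340,375). I go on about 22 mm so d releases, then check before lifting.

Emit:
move_arm(increments=[[0,0.006,0,0,0,0],[0,0.012,0,0,0,0],[-0.001,0.018,0,0,0,0],[-0.001,0.022,0,0,0,0],[-0.001,0.022,0,0,0,0],[-0.001,0.022,0,0,0,0]])

```text
t: 6.0
eef_pos: [677.9, -44.6, 77.5]
tcp_rot: [-180.0, 0.0, 91.9]
force: [-0.9, 0.3, -0.1]
gripper_width: 0.3
grasp_force: 0.0
```

```bash
python3 - <<'E'
from h import *
im=imaging.capture('scene');print(status.get_state()['eef_pos'])
cv2.imwrite('pics/s3.png',cv2.resize(im[145:305,205:375],None,fx=3.7,fy=3.7,interpolation=2))
E
```

```text
[677.95912686 -44.75553559  77.48116062]
```

View pics/s3.png

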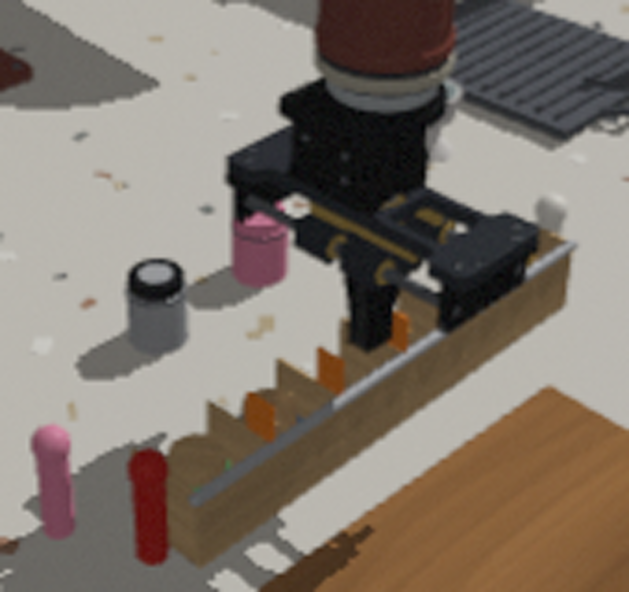

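Both tabs are upright again (d at px (330,370), e at (262,415)) and c is untouched. I lift and go behind the tin.

Emit:
move_arm(increments=[[0,0,0.015,0,0,0],[0,0,0.035,0,0,0],[0,0,0.055,0,0,0],[0,0,0.075,0,0,0],[-0.03,-0.006,0.075,0,0,-0.17],[-0.06,-0.012,0.075,0,0,-0.34],[-0.095,-0.02,0.075,0,0,-0.51],[-0.13,-0.027,0.075,0,0,-0.68],[-0.165,-0.034,0.075,0,0,-0.85],[-0.2,-0.041,0.075,0,0,-1.02]], gripper=0.014)

```text
t: 7.3
eef_pos: [477.3, -85.9, 153.8]
tcp_rot: [179.9, -0.1, 33.1]
force: [0.5, -0.1, 0.2]
gripper_width: 14.3
grasp_force: 0.0
```

Emit:
move_arm(increments=[[-0.02,-0.004,0,0,0,-0.17],[-0.029,-0.006,-0.03,0,0,-0.319],[-0.029,-0.006,-0.06,0,0,-0.319],[-0.029,-0.006,-0.09,0,0,-0.319],[-0.029,-0.006,-0.115,0,0,-0.319],[-0.029,-0.006,-0.13,0,0,-0.319],[-0.029,-0.006,-0.13,0,0,-0.319]])

```text
t: 8.18
eef_pos: [448.5, -91.5, 22.3]
tcp_rot: [-180.0, 0.1, 15.2]
force: [-0.4, 0.1, 0.3]
gripper_width: 14.3
grasp_force: 0.0
```

```bash
python3 - <<'E'
from h import *
im=imaging.capture('scene');s=status.get_state();print(s['eef_pos'],s['tcp_rot'],s['joints'])
cv2.imwrite('pics/s4.png',cv2.resize(im[125:285,155:325],None,fx=3.7,fy=3.7,interpolation=2))
E
```

```text
[449.29477096 -91.75157287  23.077834  ] [ 1.79994136e+02 -9.79425641e-03  1.51718781e+01] [-2.14120927e+01  4.45427460e+00  1.20360595e+02  1.37474246e-03
  5.51737702e+01  5.34152447e+01]
```

View pics/s4.png

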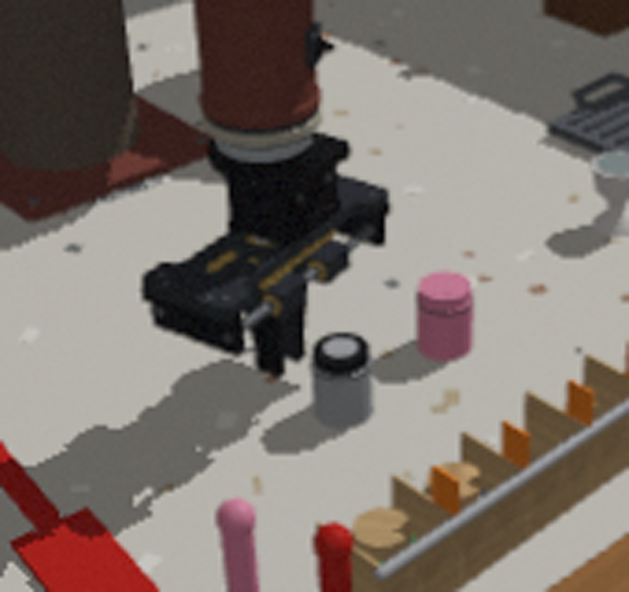

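The fingers stand behind the tin, parted 14 mm and aimed at the pre-entry point. I push the first leg slowly.

Emit:
move_arm(increments=[[0.008,0.002,0,0,0,0],[0.016,0.004,0,0,0,0],[0.019,0.005,0,0,0,0],[0.022,0.006,0,0,0,0],[0.025,0.007,0,0,0,0],[0.028,0.008,0,0,0,0],[0.032,0.009,0,0,0,0],[0.036,0.01,0,0,0,0],[0.04,0.011,0,0,0,0],[0.044,0.012,0,0,0,0]])

```text
t: 9.48
eef_pos: [493.2, -79.6, 22.5]
tcp_rot: [-180.0, 0.0, 15.2]
force: [0.6, -0.4, -0.8]
gripper_width: 14.2
grasp_force: 0.3
```

Emit:
move_arm(increments=[[0.004,0.001,0,0,0,0],[0.008,0.002,0,0,0,0],[0.012,0.003,0,0,0,0],[0.016,0.004,0,0,0,0],[0.02,0.005,0,0,0,0],[0.024,0.006,0,0,0,0],[0.028,0.007,0,0,0,0],[0.032,0.008,0,0,0,0],[0.036,0.009,0,0,0,0],[0.04,0.01,0,0,0,0]])

```text
t: 10.72
eef_pos: [533.2, -69.6, 22.5]
tcp_rot: [-180.0, 0.0, 15.2]
force: [-0.8, 0.9, 0.1]
gripper_width: 13.9
grasp_force: 0.3
```

Emit:
move_arm(increments=[[0.004,0.001,0,0,0,0],[0.008,0.002,0,0,0,0],[0.012,0.003,0,0,0,0],[0.016,0.005,0,0,0,0],[0.02,0.006,0,0,0,0],[0.024,0.007,0,0,0,0],[0.028,0.008,0,0,0,0],[0.031,0.009,0,0,0,0],[0.033,0.01,0,0,0,0],[0.033,0.01,0,0,0,0]])

```text
t: 11.98
eef_pos: [566.2, -59.6, 22.6]
tcp_rot: [180.0, -0.0, 15.2]
force: [0.3, 0.2, 0.2]
gripper_width: 14.1
grasp_force: 0.0
```

```bash
python3 - <<'E'
from h import *
im=imaging.capture('scene');s=status.get_state();print(s['eef_pos'],s['tcp_rot'])
imt=imaging.capture('top')
A=cv2.resize(im[165:285,205:335],None,fx=4,fy=4,interpolation=2);B=cv2.resize(imt[155:275,265:330],None,fx=4,fy=4,interpolation=2)
cv2.imwrite('pics/s5.png',np.hstack([A,B]));print(A.shape)
E
```

```text
[566.12177683 -59.59050402  22.5935752 ] [ 1.79995241e+02 -1.61382791e-02  1.51767074e+01]
(480, 520, 3)
```

View pics/s5.png

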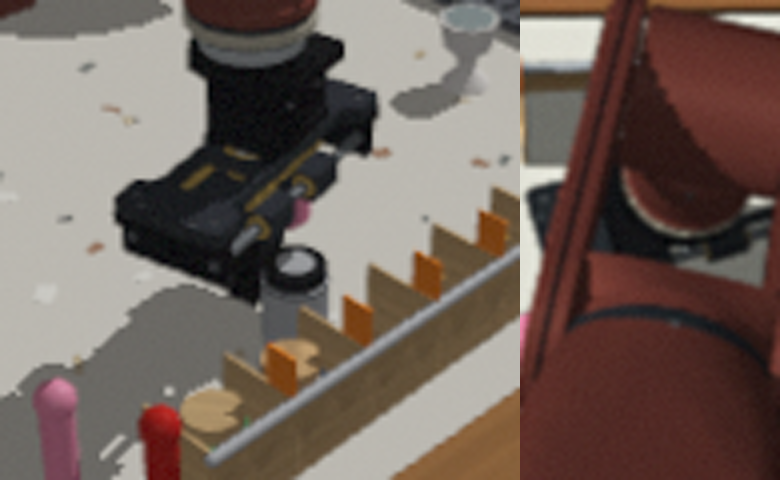

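The tin sits upright against the fingers, with its cap at crop (297,264), i.e. px (278.9,230.6). It faces the gap between tabs d and c. I'll locate it with the ray.

```bash
python3 - <<'E'
from h import *
for u,v in((297,264),(297,268)):
    p=onz('scene',((u+.5)/4-.5+205,(v+.5)/4-.5+165),56);d=p[:2]-[660,-18];a=np.radians(1.9);print(p,d@[np.cos(a),np.sin(a)],d@[-np.sin(a),np.cos(a)])
E
```

```text
[597.5284757  -53.24434536  56.        ] -63.60571101283118 -33.15371405092061
[600.57267306 -56.13305446  56.        ] -60.658962963758576 -36.14176588867568
```

Tin is at rack (-65,-32). I back off a little, square the hand to the rack on the gap's centreline, then push straight in.

Emit:
move_arm(increments=[[-0.006,0,0,0,0,0],[-0.009,0.003,0,0,0,-0.1],[-0.009,0.007,0,0,0,-0.2],[-0.009,0.007,0,0,0,-0.232],[-0.005,0.007,0,0,0,-0.232],[-0.002,0.007,0,0,0,-0.232],[0.001,0.007,0,0,0,-0.232],[0.004,0.0075,0,0,0,-0.232],[0.007,0.0075,0,0,0,-0.232],[0.01,0.0075,0,0,0,-0.232]])

```text
t: 13.32
eef_pos: [576.1, -52.1, 22.5]
tcp_rot: [-180.0, 0.0, 1.9]
force: [-0.3, -0.6, 0.2]
gripper_width: 14.3
grasp_force: 0.5
```

Emit:
move_arm(increments=[[0.004,0,0,0,0,0],[0.008,0,0,0,0,0],[0.012,0.0005,0,0,0,0],[0.016,0.0005,0,0,0,0],[0.02,0.0005,0,0,0,0],[0.024,0.001,0,0,0,0],[0.028,0.001,0,0,0,0],[0.032,0.001,0,0,0,0],[0.035,0.001,0,0,0,0],[0.038,0.001,0,0,0,0]])

```text
t: 14.58
eef_pos: [614.1, -51.1, 22.5]
tcp_rot: [-180.0, 0.0, 1.9]
force: [-0.9, -0.8, -0.2]
gripper_width: 14.1
grasp_force: 0.4
```

```bash
python3 - <<'E'
from h import *
im=imaging.capture('scene');s=status.get_state();print(s['t'],s['eef_pos'],s['tcp_rot'],s['force'])
cv2.imwrite('pics/s6.png',cv2.resize(im[165:285,205:335],None,fx=4.6,fy=4.6,interpolation=2))
E
```

```text
14.625 [614.50020693 -51.14618394  22.60618787] [ 1.79996619e+02 -2.41149582e-02  1.87986097e+00] [-1.30392877  0.71952865 -0.37249494]
```

View pics/s6.png

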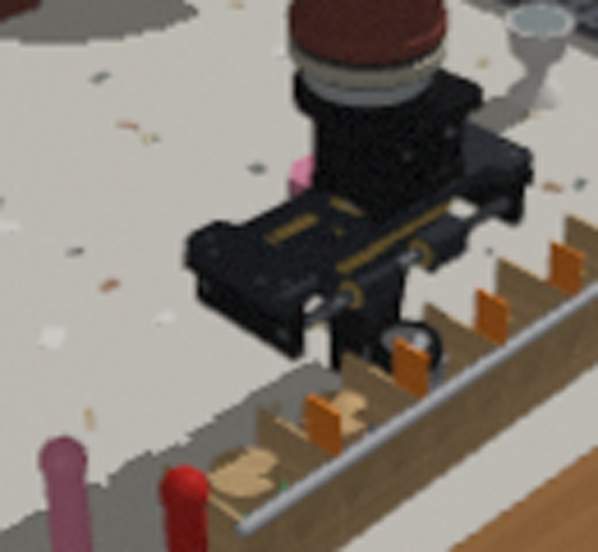

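The tin is entering the correct gap on its centreline, with its cap at crop (410,345). I continue slowly and watch the force.

Emit:
move_arm(increments=[[0.003,0,0,0,0,0],[0.006,0,0,0,0,0],[0.009,0,0,0,0,0],[0.011,0.0005,0,0,0,0],[0.013,0.0005,0,0,0,0],[0.015,0.0005,0,0,0,0],[0.016,0.0005,0,0,0,0],[0.017,0.0005,0,0,0,0],[0.017,0.0005,0,0,0,0]])

```text
t: 15.75
eef_pos: [631.1, -50.6, 22.5]
tcp_rot: [180.0, -0.0, 1.9]
force: [-1.3, -0.2, -0.9]
gripper_width: 14.3
grasp_force: 0.2
```

Emit:
move_arm(increments=[[0.001,0,0,0,0,0],[0.0015,0,0,0,0,0],[0.002,0,0,0,0,0],[0.002,0,0,0,0,0]])

```text
t: 16.25
eef_pos: [632.9, -50.6, 22.5]
tcp_rot: [-180.0, 0.0, 1.9]
force: [-0.4, 0.7, -0.4]
gripper_width: 13.7
grasp_force: 0.6
```

Emit:
move_arm(increments=[[0.0005,0,0,0,0,0],[0.001,0,0,0,0,0],[0.0015,0,0,0,0,0],[0.0015,0,0,0,0,0]])

```text
t: 16.75
eef_pos: [633.2, -50.6, 22.4]
tcp_rot: [-180.0, 0.2, 1.9]
force: [-6.5, -0.2, 5.0]
gripper_width: 14.0
grasp_force: 3.2
```

The force rose to 6.5 N at x = 633, where the rear wall was predicted. I back straight out, lift clear, and look.

Emit:
move_arm(increments=[[-0.003,0,0,0,0,0],[-0.008,0,0,0,0,0],[-0.02,-0.001,0,0,0,0],[-0.04,-0.001,0,0,0,0],[-0.065,-0.002,0,0,0,0],[-0.09,-0.003,0.02,0,0,0],[-0.115,-0.003,0.06,0,0,0],[-0.14,-0.003,0.1,0,0,0],[-0.17,-0.003,0.14,0,0,0],[-0.2,-0.003,0.16,0,0,0]])

```text
t: 18.0
eef_pos: [434.2, -53.9, 184.9]
tcp_rot: [179.9, -0.2, 1.9]
force: [0.1, -0.4, 0.3]
gripper_width: 13.8
grasp_force: 0.0
```

Emit:
move_arm(increments=[[-0.03,0.04,0,0,0,0],[-0.04,0.08,0,0,0,0],[-0.04,0.12,0,0,0,0],[-0.04,0.16,0,0,0,0],[-0.04,0.2,0,0,0,0],[-0.04,0.24,0,0,0,0],[-0.04,0.28,0,0,0,0],[-0.04,0.3,0,0,0,0]])

```text
t: 19.0
eef_pos: [393.7, 247.9, 182.3]
tcp_rot: [-180.0, -0.0, 2.0]
force: [0.2, -0.1, -0.3]
gripper_width: 14.0
grasp_force: 0.0
```

```bash
python3 - <<'E'
from h import *
im=imaging.capture('scene');t=imaging.capture('top')
A=cv2.resize(im[185:305,205:375],(510,360),interpolation=2);B=cv2.resize(t[155:260,205:385],(510,298),interpolation=2)
C=np.vstack([A[:300],B]);cv2.imwrite('pics/s7.png',C);print(C.shape,status.get_state()['t'])
E
```

```text
(598, 510, 3) 19.1
```

View pics/s7.png

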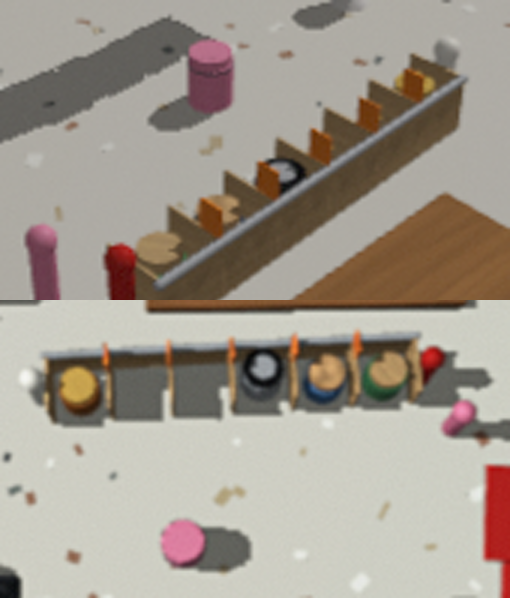

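The tin stands upright in the third gap from the red post, cap at top-crop (263,68). All tabs are upright and everything else is unmoved. I check the depth, then hand in.

```bash
python3 - <<'E'
from h import *
p=onz('top',(263.5/2.833-.5+205,68.5/2.838-.5+155),56);d=p[:2]-[660,-18];a=np.radians(1.9);x,y=d@[np.cos(a),np.sin(a)],d@[-np.sin(a),np.cos(a)];print(p,x,y)
if abs(x-4)<4 and abs(y+31)<7: print(r.sign_off())
E
```

```text
[664.58357282 -50.20282127  56.        ] 3.5133625592972377 -32.33708584464458
the job is handed in; nothing more can be done
None
```

The job is handed in: the fingertip bent the first two tabs from the red post and stopped over the third gap with no other tab bent. The steel tin was then pushed into that gap, upright and against the rear wall (measured at rack x ≈ 3.5 mm, 4 expected).

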